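# Rock the angle gauge on the log ridge to its mark and hold it there

## Robot

A 6-joint arm with a two-finger parallel gripper is mounted at the origin on the work surface. World frame = base frame: x ahead of the robot, y to its left, z up, the work surface at z = 0. Lengths are in mm, angles in rad, forces in N, time in s.
With the tool pointing down it reaches from about 275 to 725 mm from the base axis. Payload 5.6 kg.
Tool frame: the origin (TCP) lies midway between the tips of the shut fingers; the grasp point (between the pads) lies 19 mm behind it; z points along the fingers, y is the direction in which the jaws open and shut (so a half turn about z gives the same grasp; the last joint's range is limited). The gripper opens to 85 mm and grips with 20 to 120 N. Pads are 22 mm wide; open, the fingers measure 114 mm over their backs; the gripper's body (76 mm by 85 mm) begins 54 mm behind the grasp point. The pads swing forward as they close: fully open they stand 13 mm farther back than shut.
Start: joints at [1.473, 0.255, 0.108, 0, -1.424, -0.285], TCP at [205.408, 510.196, 231.283] pointing down, gripper open.
Joint ranges: [-2.95, 2.95], [-1.21, 1.97], [-1.09, 1.5], [-2.87, 1.71], [-2.94, -0.07], [-3.05, 3.05]. Speed limits (rad/s): [2.57, 2.57, 3.14, 3.14, 3.14, 3.14].

## Interface

Orientations are given as a 3x3 rotation matrix whose columns are the frame's x, y, z axes.
In Python, from station import env gives the robot as it stands.
- The arm moves only by the tool play_rows, never from a script. Its argument "commands" is a list of rows, each a list of 5 numbers: the finger opening in cm, from 0 to 8.54, then the shift along the world's x, y, z in cm, then the turn about the world's z in rad. In form: [[hand, x, y, z, twist], ...]. A call has 1 to 5 rows; each row shifts and turns the commanded pose from where the row before left it; what a row does not reach is not made up. A row lasts 1/8 s, in which the tool goes at most 62.5 mm and 10.7 degrees, less where a joint would pass 70% of its speed; a pose out of reach is approached as far as the arm can. A call with a gripper value outside its range is refused whole. The fingers move at their own pace and stop on an object; "squeeze" is the grip in N (left out, the last holds). Time passes only in rows, so rows that do not move let the fingers close. It gives the time, the measured TCP pose, the force and the opening at its end, in the units of the state.
- env.observe(): the state, without advancing time (a new reading comes with each control period).
- env.read_camera(name): name is "scene" or "top" or "wrist"; returns a dict with "img" (420x560x3 uint8, red, green, blue), "vertical_fov" (degrees; the focal length in pixels is half the picture's height over the tangent of half this angle, whatever the lens; pixels are square), "cx", "cy" (the principal point, pixels), "cam_to_world" (4x4, takes a point from camera to world coordinates); the wrist camera has in their place "hand_eye" (4x4, takes a point from camera to tool coordinates, whose origin is the TCP and whose axes are the flange's). Camera axes: x right, y up, looking along -z (the intrinsics and any distortion apply to the point x, -y, -z); pixel columns grow to the right and rows downward; lengths in mm; the calibration is good to about 2 mm. A picture is of the moment at which its call begins: read the wrist's pose just before it. There is no depth.
- env.job_done(): hands the job in, once; it reports no verdict.
The state is a dict: "time_s": time; "joints": joint angles; "qvel": joint speeds; "joint_torque": joint torques, N m; "position": TCP position; "eef_rot": TCP orientation; "wrist_force": force on the tool from outside, world axes, zero at the start; "torque": the same for the moment, N m; "grip_width": finger opening in mm.
Only numpy, scipy, OpenCV 4.12 (cv2) and the standard library are available. Lean on these libraries where they do the work, as an engineer would, in place of code of your own. Each camera call takes 0.05 s, during which the arm holds its last target. There are 200 camera calls.

## Task

The log with the ridged end is to have its sloping roof line scribed along the angle gauge. Pick the gauge up by its grip with a light grip, set its base down gently and level across the middle of the ridge, then, with the base still resting lightly on the ridge, rock the gauge in the plane of its dial until the swinging pointer settles on the black marker tab. Finish holding it like that, still resting on the ridge and still in the gripper, and leave everything else on the bench where it is.

Things in the scene. Friction and masses are not known exactly. Their poses are not given: they have to be found in the camera images.
- gauge_grip (a point): Centre of the angle gauge's grip, where to grasp: a black block 40 mm wide (along y) by 24 mm thick (along x), 46 mm high, topping the gauge. This point is 116 mm above the gauge's underside; the grip spans 92 to 138 mm. Axes: x is the dial's normal, out of its white face, y along the base, z up. About 20 N of grip is ample; over 40 N on a finger damages the plastic.
- gauge: The whole gauge (0.24 to 0.38 kg, loose, 138 mm tall), origin under its base, axes as gauge_grip. It stands upright on a fixed 18 mm plywood offcut in front of the robot, dial facing away from the robot: aluminium base bar, on it a round grey plastic housing 84 mm across and 24 mm thick, centre 58 mm above the underside, then the grip.
- gauge_base (a point): Centre of the flat underside of the gauge's base bar, 116 mm below gauge_grip, same axes. The bar reaches 50 mm to either side along y and 16 mm along x, and is 12 mm high.
- pointer (a joint): Angle (rad) of the gauge's hanging dark needle about x, 0 when it points straight at the base (gauge level), growing as its tip moves to the gauge's +y. It swings freely under gravity about a pivot 58 mm above the underside (about three swings a second, settles in about a second); at rest it hangs plumb and reads minus the gauge's roll about its x.
- mark (a joint): Angle (rad) of the black marker tab on the dial's lower rim, measured as the pointer is; stiff, set before the start between 0.13 and 0.29. The needle is on the mark when both angles are equal. The tab is on the gauge's +y side: lowering that end of the base by this angle brings the needle onto it.
- pointer_tip (a point): Lower tip of the needle, 33.5 mm from the pivot; its z axis runs along the needle towards the pivot.
- mark_tip (a point): Inner tip of the marker tab, 34 mm from the pivot; its z axis runs towards the pivot.
- crown_top (a point): Middle of the top of the ridge on the ridged log, 110 mm above the bench. Axes: x along the ridge, y across it, z up. The ridge is 132 mm long with a rounded top of 15 mm radius; beside it the saw cuts fall away at 22 degrees (+y side) and 26 degrees (-y side), so the gauge's base can rock on it. A few newtons of push keep the base on it; a touch-down over 40 N is a blow.
- crown: The rounded ridge itself, fixed to the log; origin on the log's axis, 15 mm under crown_top, same axes.
- log: The ridged log: a peeled round blank 150 mm across, fixed upright between two wooden bench dogs (54 mm high, along its x), two slanting saw cuts meeting in a ridge over its end. Origin under its middle.
- trimmed_log: The other log, also between dogs, fixed, 150 mm across and 100 mm high with a flat end; not used. It and the ridged log may stand either way round, one left and one right. Origin under its middle.
- tub: Clear open tub of screws, 130 x 95 x 50 mm, origin under its middle. Not to be disturbed.
- carton: Small screw carton with a blue band, 95 x 60 x 50 mm, origin under its middle. Not to be disturbed.
- pencil: Flat carpenter's pencil, 175 x 14 x 8 mm, lying on the bench, origin under its middle. Not to be disturbed.
- screwdriver: Screwdriver lying on the bench, about 200 mm long, below 40 mm high. Not to be disturbed.
- hammer: Hammer lying on the bench, about 300 mm long, below 50 mm high. Not to be disturbed.
- glue: White glue bottle, 60 mm across, 170 mm tall, standing; origin under its middle. Not to be disturbed.
Things that resemble listed ones, but are neither listed nor needed, are in the scene too. Leave any green or pink look-alike of the log alone.

How it is judged (in metres and radians):
On the way, in this order (a step that is already met when the one before it is completed fails the run):
1. the gauge is lifted in the gripper, clear of the offcut (height (world z) of gauge_base above 0.035 m and contact force between the fingers and gauge above 1 N), for 0.2 s.
2. its base rests about level (within 5 degrees) across the middle of the ridge, held in the gripper (contact force between gauge and crown above 0.3 N and y of gauge_base in the frame of crown_top between -0.03 and 0.03 m and x of gauge_base in the frame of crown_top between -0.045 and 0.045 m and z of gauge_base in the frame of crown_top above -0.012 m and angle between the x axis of gauge_base and the x axis of crown_top, either way round below 0.45 rad and contact force between the fingers and gauge above 1 N and angle between gauge_base's own z axis and vertical below 0.087 rad), for 0.2 s.
At the end, for the whole second after the job is handed in: Gripped and at rest, the gauge rests on the ridge (0.3 to 20 N), its base middle within 30 mm of the ridge line and 45 mm of the middle along it, square across within 25 degrees, and the settled pointer is within 0.035 rad (2 degrees) of the marker tab, through the last second (contact force between gauge and crown between 0.3 and 20 N and y of gauge_base in the frame of crown_top between -0.03 and 0.03 m and x of gauge_base in the frame of crown_top between -0.045 and 0.045 m and z of gauge_base in the frame of crown_top above -0.012 m and angle between the x axis of gauge_base and the x axis of crown_top, either way round below 0.45 rad and contact force between the fingers and gauge above 1 N and angle between the z axis of pointer_tip and the z axis of mark_tip, either way round below 0.035 rad and velocity of joint pointer between -0.4 and 0.4 rad/s and linear speed of gauge below 0.02 m/s); the arm keeps its last pose, push and grip.
It fails at once if the gauge is squeezed hard (over 40 N on a finger) (contact force between the fingers and gauge above 80 N).
It fails at once if the gauge is pressed hard onto the ridge or the log (over 40 N) (contact force between gauge and log above 40 N).
It fails at once if a bystander is shifted by more than 30 mm (distance of any of tub, carton, pencil, screwdriver, hammer, glue from where it was at the start of the episode above 0.03 m).
It also fails if it takes over 54 s, if anything falls off the work surface, if the arm or the gripper's body presses on something with over 40 N, if the wrist force passes 120 N, or if a joint passes its speed limit or range.

## Working session

There is one attempt and no reset: what is moved stays moved. The work goes in short steps, Python scripts to look and compute and a tool call to move; the robot and the scene stay as the last step left them, time stands still between calls to the robot, and variables do not carry over. Pictures are saved under pics/ and viewed, about 8 in all and at most 12, crops included, and the job is handed in when it is done.

Besides the shell and the picture viewer there is one more tool, called after ">>>" as name([rows], argument=value, ...), one row to a line, values as JSON. play_rows: Moves the arm, as the interface text tells. Its arguments: {"type":"object","properties":{"commands":{"type":"array"},"squeeze":{"type":"number"}},"required":["commands"]}

```bash
mkdir -p pics; cat > h.py <<'E'
import numpy as np, cv2
from station import env
def cam(n,save=None):
    s=env.observe(); c=env.read_camera(n)
    f=c['img'].shape[0]/2/np.tan(np.radians(c['vertical_fov'])/2)
    if 'cam_to_world' in c: T=np.array(c['cam_to_world'])
    else:
        W=np.eye(4);W[:3,:3]=s['eef_rot'];W[:3,3]=s['position'];T=W@np.array(c['hand_eye'])
    if save: cv2.imwrite(save,c['img'][:,:,::-1])
    return dict(img=c['img'],f=f,cx=c['cx'],cy=c['cy'],T=T,raw={k:v for k,v in c.items() if k!='img'})
def ray(c,u,v):
    d=np.array([(u-c['cx'])/c['f'],-(v-c['cy'])/c['f'],-1]); return c['T'][:3,3],c['T'][:3,:3]@d
def onz(c,u,v,z):
    o,d=ray(c,u,v); return o+d*(z-o[2])/d[2]
def proj(c,P):
    p=np.linalg.inv(c['T'])@np.append(P,1); return c['cx']-c['f']*p[0]/p[2], c['cy']+c['f']*p[1]/p[2]
E
python3 - <<'E'
from h import *
ims=[]
for n in('scene','top'):
    c=cam(n,f'pics/{n}0.png'); print(n,c['raw'],c['f'])
c=cam('wrist','pics/w0.png');print(c['raw'])
print(env.observe())
E
```

```text
scene {'vertical_fov': 56.79508525940483, 'cx': 285.2797931209736, 'cy': 206.68620278644036, 'cam_to_world': array([[-6.09264732e-01, -5.64869960e-01,  5.56523508e-01,
         1.08091668e+03],
       [ 7.92955779e-01, -4.30288682e-01,  4.31361544e-01,
         4.08096284e+02],
       [-4.19741097e-03,  7.04111908e-01,  7.10076618e-01,
         8.38516891e+02],
       [ 0.00000000e+00,  0.00000000e+00,  0.00000000e+00,
         1.00000000e+00]])} 388.42669262449186
top {'vertical_fov': 46.87546512148474, 'cx': 273.9292688278327, 'cy': 207.29887893488552, 'cam_to_world': array([[ 5.71319700e-02,  9.77900339e-01, -2.01114057e-01,
         1.61459439e+02],
       [-9.98366541e-01,  5.58734843e-02, -1.19332685e-02,
        -5.98817623e+01],
       [-4.32604142e-04,  2.01467317e-01,  9.79495142e-01,
         1.65865791e+03],
       [ 0.00000000e+00,  0.00000000e+00,  0.00000000e+00,
         1.00000000e+00]])} 484.40588362141034
{'vertical_fov': 67.58387908196829, 'cx': 275.50296539313234, 'cy': 210.8806182221791, 'hand_eye': array([[-1.00119554e-03,  9.44943694e-01,  3.27231436e-01,
    
[... 393 characters left out ...]
388411e+00, -2.84598862e-01]), 'qvel': array([ 9.79052757e-05, -1.92782476e-03,  2.32288383e-03,  1.13617210e-03,
       -8.75388938e-04,  1.00544469e-03]), 'joint_torque': array([-1.66393143e-03, -3.86938655e+01,  2.38080829e+01,  5.36673948e+00,
       -4.55380374e-03, -2.64562559e-07]), 'position': array([205.24195019, 509.87020877, 230.61783797]), 'eef_rot': array([[ 9.27614867e-01, -3.73537736e-01, -4.66986775e-04],
       [-3.73538022e-01, -9.27613905e-01, -1.33807701e-03],
       [ 6.66388291e-05,  1.41565744e-03, -9.99998996e-01]]), 'wrist_force': array([-0.42644098,  0.66274727,  0.71793932]), 'torque': array([-0.02540997, -0.00933767,  0.01583787]), 'grip_width': 85.60208721255704}
```

View pics/scene0.png

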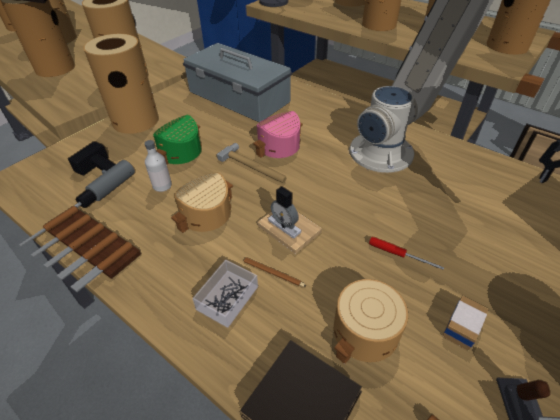

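View pics/top0.png

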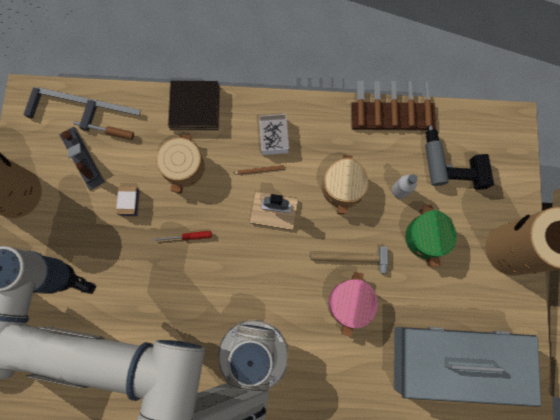

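The ridged plain-wood log is at top (346,180) / scene (203,203). Its look-alikes are green (431,232), pink (353,303) and the flat-ended trimmed log (179,160). The gauge is at top (278,205) / scene (285,208). One close crop to check both.

```bash
python3 - <<'E'
from h import *
t=cv2.imread('pics/top0.png');s=cv2.imread('pics/scene0.png')
a=cv2.resize(t[145:245,240:380],(800,571),interpolation=2)[:, :]
a=cv2.resize(t[145:235,245:375],None,fx=6,fy=6,interpolation=2)
cv2.imwrite('pics/c1.png',a)
b=cv2.resize(s[165:255,165:325],None,fx=5,fy=5,interpolation=2)
cv2.imwrite('pics/c2.png',b)
E
```

```text
(no output)
```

View pics/c1.png

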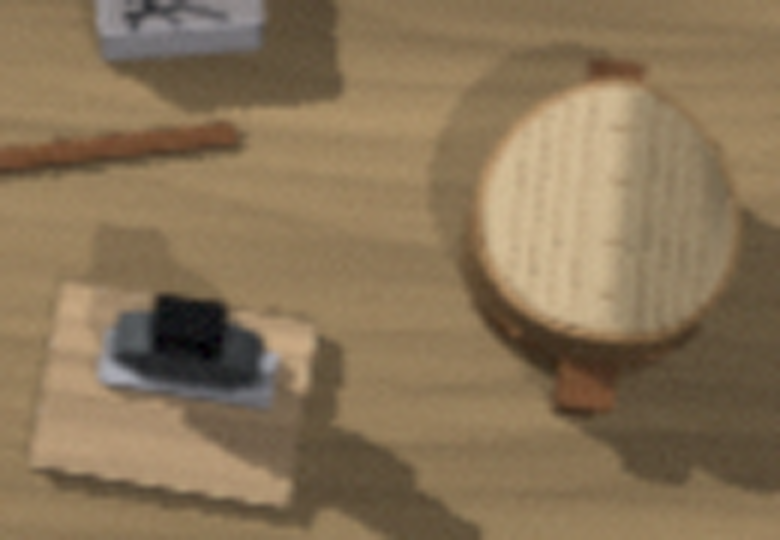

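View pics/c2.png

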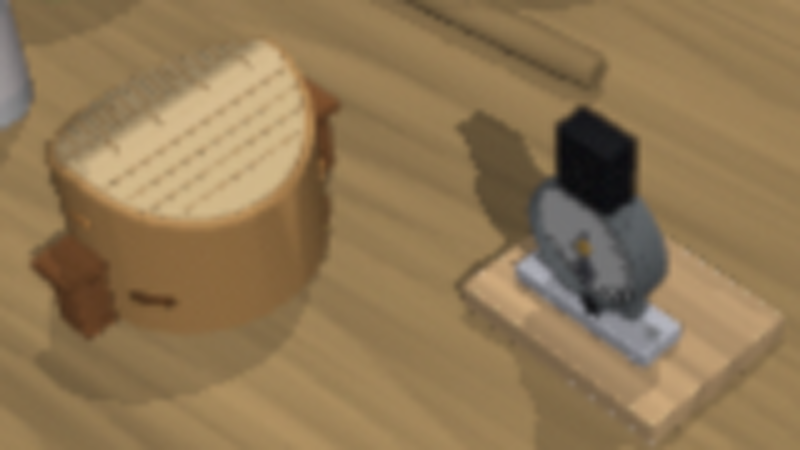

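```bash
python3 - <<'E'
from h import *
c=cam('top');s=cam('scene')
P=lambda u,v,z:onz(c,245+u/6,145+v/6,z).round(1)
Q=lambda u,v,z:onz(s,165+u/5,165+v/5,z).round(1)
print('grip top corners',P(158,294,156),P(228,300,156),'ctr',P(190,320,156))
print('bar near corners',P(100,385,18),P(272,407,18))
print('ridge',P(632,85,110),P(618,335,110)); print('dogs',P(615,62,54),P(585,375,54))
print('scene ridge ends',Q(265,42,110),Q(58,150,110),'grip top',Q(595,125,156))
print('scene bar front corners', Q(517,275,18),Q(648,362,18))
hsv=cv2.cvtColor(c['img'],cv2.COLOR_RGB2HSV)
m=(hsv[...,2]<38).astype(np.uint8); m[:180]=0;m[225:]=0;m[:,:262]=0;m[:,290:]=0
k=cv2.findContours(m,0,2)[0]; k=max(k,key=cv2.contourArea); r=cv2.minAreaRect(k);print(r)
print('grip',onz(c,*r[0],150))
E
```

```text
grip top corners [512.7 -30.8 156. ] [511.5 -68.1 156. ] ctr [499.5 -48.6 156. ]
bar near corners [489.3   2.   18. ] [482.1 -97.5  18. ]
ridge [ 657.4 -285.8  110. ] [ 514.8 -281.8  110. ]
dogs [ 688.6 -283.8   54. ] [ 503.5 -271.9   54. ]
scene ridge ends [ 520.3 -271.7  110. ] [ 654.  -297.6  110. ] grip top [499.8 -46.2 156. ]
scene bar front corners [510.1 -96.1  18. ] [516.9   2.8  18. ]
((276.5, 200.5), (11.0, 11.0), 90.0)
grip [493.78933079 -48.42139661 150.        ]
```

>>> play_rows([
  [8.5,3,-3.7,0.5,0.05],
  [8.5,3,-3.7,0.5,0.05],
  [8.5,3,-3.7,0,0.05],
  [8.5,3,-3.7,0,0.05],
  [8.5,3,-3.7,0,0.05],
])

```text
time_s: 0.88
position: [356.1, 323.9, 241.3]
eef_rot: [[0.991, -0.13, 0.0], [-0.13, -0.991, 0.0], [0.0, -0.0, -1.0]]
wrist_force: [1.2, 0.8, -0.4]
grip_width: 85.3
```

>>> play_rows([
  [8.5,3,-3.7,0,0.05],
  [8.5,3,-3.7,0,0.05],
  [8.5,3,-3.7,0,0.03],
  [8.5,3,-3.7,0,0],
  [8.5,3,-3.7,0,0],
])

```text
time_s: 1.5
position: [506.2, 138.9, 241.3]
eef_rot: [[1.0, -0.003, 0.0], [-0.003, -1.0, 0.0], [0.0, -0.0, -1.0]]
wrist_force: [-0.3, 0.3, 0.0]
grip_width: 85.5
```

>>> play_rows([
  [8.5,3,-3.7,0,0],
  [8.5,3,-3.7,-2,0],
  [8.5,3,-3.7,-2,0],
  [8.5,3,-3.7,-2.5,0],
  [8.5,2.5,-3.7,-2.5,0],
])

```text
time_s: 2.12
position: [651.3, -46.1, 150.1]
eef_rot: [[1.0, -0.003, -0.0], [-0.003, -1.0, 0.0], [-0.0, -0.0, -1.0]]
wrist_force: [0.3, 1.6, 0.2]
grip_width: 85.0
```

>>> play_rows([
  [8.5,0,0,0,0],
  [8.5,0,0,0,0],
  [8.5,0,0,0,0],
])

```text
time_s: 2.5
position: [650.6, -43.9, 152.6]
eef_rot: [[1.0, -0.002, 0.002], [-0.002, -1.0, 0.0], [0.002, -0.0, -1.0]]
wrist_force: [0.7, 0.8, -0.4]
grip_width: 85.0
```

```bash
python3 - <<'E'
from h import *
s=env.observe();print(s['time_s'],s['joints'],s['position'],s['eef_rot'])
c=cam('wrist','pics/w1.png'); print([proj(c,P) for P in [(512,-47,76),(512,0,30),(512,-97,30)]])
E
```

```text
2.5 [ 1.71771809e-01  4.85895252e-01  2.49212783e-01  1.17481174e-04
 -1.33211273e+00  1.39740009e+00] [650.59718741 -43.88161391 152.57196047] [[ 9.99996743e-01 -1.59653638e-03  1.99118740e-03]
 [-1.59699663e-03 -9.99998698e-01  2.29578390e-04]
 [ 1.99081827e-03 -2.32757562e-04 -9.99997991e-01]]
[(np.float64(280.8634634638231), np.float64(365.38703138264646)), (np.float64(234.7055564524392), np.float64(330.23830704293425)), (np.float64(328.6132912290053), np.float64(330.1096677900973))]
```

View pics/w1.png

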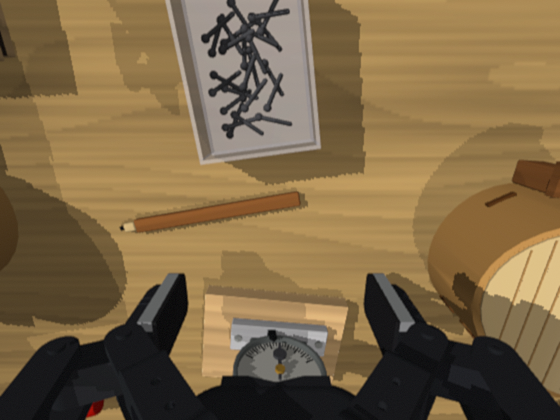

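```bash
python3 - <<'E'
import cv2
a=cv2.imread('pics/w1.png')[300:390,215:345]
cv2.imwrite('pics/c3.png',cv2.resize(a,None,fx=6,fy=6,interpolation=2))
E
```

```text
(no output)
```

View pics/c3.png

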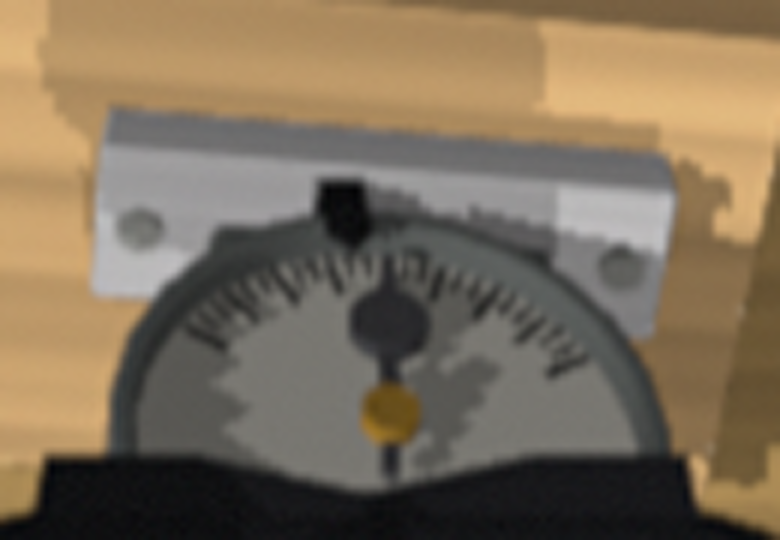

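```bash
python3 - <<'E'
from h import *
c=cam('wrist')
px=lambda p:(215+p[0]/6,300+p[1]/6)
A=onz(c,*px((106,142)),30);B=onz(c,*px((670,187)),30);C=onz(c,*px((92,297)),30);D=onz(c,*px((655,338)),30)
A2=onz(c,*px((112,106)),18);B2=onz(c,*px((665,155)),18)
print(A,B,C,D,A2,B2,np.linalg.norm(A-B))
y=(A-B)[:2];y/=np.linalg.norm(y);x=np.array([y[1],-y[0]]);ctr=(A+B+C+D)[:2]/4;print('ctr',ctr,'yaw',np.arctan2(x[1],x[0]))
n=np.append(x,0);Y=np.append(y,0)
def pl(p,off):
    o,d=ray(c,*px(p)); P0=np.append(ctr,0)+n*off; return o+d*((P0-o)@n)/(d@n)
for off in(12,14,16):
    f=lambda p:((pl(p,off)-np.append(ctr,18))@Y,pl(p,off)[2]-18)
    pv,t,m,mo=map(lambda p:np.array(f(p)),[(391,413),(390,255),(350,247),(343,182)])
    pv0=np.array([0,58])
    print(off,pv,t,m,mo,[np.arctan2((q-b)[0],-(q-b)[1]).round(3) for q in(t,m,mo) for b in(pv,pv0)],np.arctan2((mo-m)[0],-(mo-m)[1]))
E
```

```text
[520.16624683   1.7780276   30.        ] [510.65875015 -95.01343018  30.        ] [487.16623968   5.79750366  30.        ] [477.92763914 -93.99501119  30.        ] [518.23728688   2.36927423  18.        ] [507.5832329  -96.10963312  18.        ] 97.25728143538345
ctr [498.97971895 -45.35822753] yaw -0.09791251332419933
12 [ 0.23449909 60.84996873] [-1.89126269e-02  2.84565256e+01] [ 6.58229085 27.34543004] [ 7.91391411 11.88366381] [np.float64(-0.008), np.float64(-0.001), np.float64(0.187), np.float64(0.212), np.float64(0.156), np.float64(0.17)] 0.0859116269315423
14 [ 0.46098421 62.81523421] [ 0.2098602  30.71422772] [ 6.75147033 29.61316279] [ 8.07107215 14.29097997] [np.float64(-0.008), np.float64(0.008), np.float64(0.187), np.float64(0.233), np.float64(0.156), np.float64(0.183)] 0.08591162693154249
16 [ 0.68746933 64.7804997 ] [ 0.43863303 32.97192988] [ 6.9206498  31.88089553] [ 8.2282302  16.69829614] [np.float64(-0.008), np.float64(0.018), np.float64(0.187), np.float64(0.259), np.float64(0.156), np.float64(0.197)] 0.08591162693154288
```

>>> play_rows([
  [8.5,0,0,2.5,-0.165],
  [8.5,0,0,2.5,-0.165],
  [8.5,-3,0,1,-0.165],
  [8.5,-3,0,0,-0.165],
  [8.5,-3,0,0,-0.165],
])

```text
time_s: 3.22
position: [559.5, -44.2, 212.1]
eef_rot: [[0.673, -0.739, 0.002], [-0.739, -0.673, 0.0], [0.001, -0.001, -1.0]]
wrist_force: [-0.2, 0.6, 0.9]
grip_width: 85.0
```

>>> play_rows([
  [8.5,-3,0,0,-0.165],
  [8.5,-3,-0.2,0,-0.165],
  [8.5,0,0,0,-0.165],
  [8.5,0,0,0,-0.165],
  [8.5,0,0,0,-0.165],
])

```text
time_s: 3.85
position: [500.2, -46.2, 212.2]
eef_rot: [[-0.086, -0.996, 0.002], [-0.996, 0.086, 0.0], [-0.001, -0.002, -1.0]]
wrist_force: [1.2, 0.6, -0.3]
grip_width: 84.9
```

>>> play_rows([
  [8.5,0,0,0,0],
  [8.5,0,0,0,0],
  [8.5,0,0,0,0],
])

```text
time_s: 4.22
position: [500.4, -46.7, 211.4]
eef_rot: [[-0.08, -0.997, 0.0], [-0.997, 0.08, 0.0], [-0.0, -0.0, -1.0]]
wrist_force: [1.3, -0.5, -0.0]
grip_width: 85.2
```

```bash
python3 - <<'E'
from h import *
s=env.observe();print(s['time_s'],s['joints'],s['position'],s['eef_rot'],s['wrist_force'])
c=cam('wrist','pics/w2.png')
a=cv2.imread('pics/w2.png')
n=np.array([.9964,-.085,0]);Y=np.array([.085,.9964,0]);C=np.array([499,-46.5,0])
for sx in(-12,12):
  for sy in(-20,20):
    u,v=proj(c,C+n*sx+Y*sy+np.array([0,0,156])); cv2.circle(a,(int(u),int(v)),3,(0,0,255),1)
cv2.imwrite('pics/w2a.png',a)
E
```

```text
4.225 [ 2.19260476e-01  1.68200826e-01 -5.33090864e-02  1.42699349e-05
 -1.34909543e+00 -2.99244982e-01] [500.38100818 -46.68596537 211.39688903] [[-7.98961190e-02 -9.96803177e-01  1.89438532e-04]
 [-9.96803194e-01  7.98961257e-02  2.79529273e-05]
 [-4.29989715e-05 -1.86599603e-04 -9.99999982e-01]] [ 1.26512125 -0.50166898 -0.037895  ]
```

View pics/w2a.png

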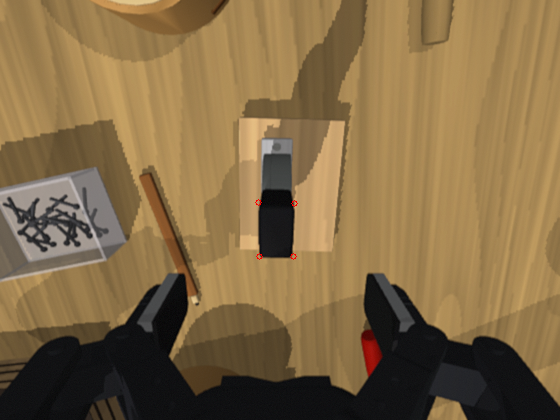

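>>> play_rows([
  [8.5,-0.1,0,-3,0],
  [8.5,0,0,-3,0],
  [8.5,0,0,-2,0],
  [6,0,0,-1.3,0],
  [4,0,0,0,0],
], squeeze=20)

```text
time_s: 4.9
position: [499.0, -46.9, 117.7]
eef_rot: [[-0.082, -0.997, -0.002], [-0.997, 0.082, -0.0], [0.001, 0.002, -1.0]]
wrist_force: [0.6, 1.0, 0.8]
grip_width: 50.8
```

>>> play_rows([
  [3.5,0,0,0,0],
  [3,0,0,0,0],
  [2.6,0,0,0,0],
  [2.2,0,0,0,0],
  [1.5,0,0,0,0],
], squeeze=20)

```text
time_s: 5.52
position: [499.9, -46.7, 118.8]
eef_rot: [[-0.082, -0.997, 0.001], [-0.997, 0.082, 0.0], [-0.0, -0.001, -1.0]]
wrist_force: [-0.1, 0.6, 3.5]
grip_width: 23.9
```

>>> play_rows([
  [1,0,0,0,0],
  [0,0,0,0,0],
  [0,0,0,0,0],
], squeeze=20)

```text
time_s: 5.9
position: [499.9, -46.7, 118.8]
eef_rot: [[-0.082, -0.997, 0.001], [-0.997, 0.082, -0.0], [-0.0, -0.001, -1.0]]
wrist_force: [0.0, 0.9, 5.3]
grip_width: 23.7
```

>>> play_rows([
  [0,0,0,0.3,0],
  [0,0,0,0.7,0],
  [0,0,0,1.5,0],
  [0,0,0,2,0],
  [0,0,0,2,0],
])

```text
time_s: 6.52
position: [499.4, -46.9, 184.6]
eef_rot: [[-0.082, -0.997, 0.0], [-0.997, 0.082, -0.0], [0.0, -0.0, -1.0]]
wrist_force: [-0.5, 0.7, -3.7]
grip_width: 23.5
```

>>> play_rows([
  [0,0,0,2,0],
  [0,0,0,2,0],
  [0,0,0,2,0],
  [0,0.2,-0.6,0.7,0],
  [0,0.4,-1.1,0,0],
])

```text
time_s: 7.15
position: [505.6, -64.1, 250.6]
eef_rot: [[-0.081, -0.997, 0.001], [-0.997, 0.081, 0.0], [-0.0, -0.001, -1.0]]
wrist_force: [0.9, -0.4, -4.2]
grip_width: 24.0
```

>>> play_rows([
  [0,0.7,-2,0,0],
  [0,0.8,-2.2,0,0],
  [0,0.8,-2.2,0,0],
  [0,0.8,-2.2,0,0],
  [0,0.8,-2.2,0,0],
])

```text
time_s: 7.78
position: [544.2, -173.3, 248.8]
eef_rot: [[-0.083, -0.997, -0.003], [-0.997, 0.083, 0.0], [-0.0, 0.003, -1.0]]
wrist_force: [-0.2, 0.2, -3.5]
grip_width: 24.1
```

>>> play_rows([
  [0,0.8,-2.2,0,0],
  [0,0.8,-2.2,0,0],
  [0,0.8,-2.2,0,0],
  [0,0.8,-2.2,0,0],
  [0,0.4,-1.1,0,0],
])

```text
time_s: 8.4
position: [580.0, -272.4, 248.4]
eef_rot: [[-0.083, -0.997, -0.003], [-0.997, 0.083, 0.001], [-0.001, 0.003, -1.0]]
wrist_force: [-0.7, 0.8, -4.3]
grip_width: 23.4
```

>>> play_rows([
  [0,0.4,-1,0,0],
  [0,0.1,-0.4,0,0],
  [0,0,0,0,0],
  [0,0,0,0,0],
  [0,0,0,0,0],
])

```text
time_s: 9.02
position: [585.4, -284.4, 250.6]
eef_rot: [[-0.081, -0.997, 0.0], [-0.997, 0.081, 0.0], [-0.0, -0.0, -1.0]]
wrist_force: [-0.4, 1.4, -4.6]
grip_width: 23.9
```

```bash
python3 - <<'E'
from h import *
s=env.observe();print(s['time_s'],s['joints'],s['position'],s['eef_rot'],s['wrist_force'],s['torque'],s['grip_width'])
c=cam('wrist','pics/w3.png');d=cam('scene','pics/s3.png')
a=np.vstack([cv2.imread('pics/w3.png')[:300],cv2.resize(cv2.imread('pics/s3.png')[135:255,140:300],(400,300),interpolation=2).repeat(1,0)[:, :].copy() if 0 else cv2.copyMakeBorder(cv2.resize(cv2.imread('pics/s3.png')[135:255,140:300],(400,300),interpolation=2),0,0,0,160,0)])
cv2.imwrite('pics/c4.png',a)
E
```

```text
9.025 [-2.12744029e-01  4.60354227e-01  4.55288822e-01 -7.54965579e-05
 -1.56540157e+00  1.31291334e-01] [ 585.39462511 -284.3859773   250.55078067] [[-8.13630459e-02 -9.96684474e-01  3.37868512e-04]
 [-9.96684531e-01  8.13630519e-02  4.25281511e-06]
 [-3.17287281e-05 -3.36402298e-04 -9.99999943e-01]] [-0.38232237  1.37563233 -4.62088876] [-0.04631172 -0.04179864  0.02172289] 23.90032067614139
```

View pics/c4.png

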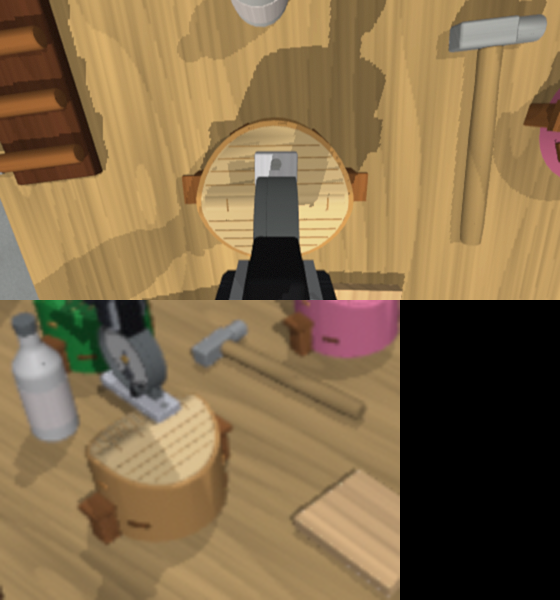

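```bash
python3 - <<'E'
from h import *
c=cam('wrist')
print(proj(c,(586,-284,110)),proj(c,(520,-279,110)),proj(c,(652,-289,110)))
print('dog tops',onz(c,192,187,54),onz(c,360,185,54))
print('bar end top',onz(c,256,153,250.5-100.6+12),onz(c,298,152,162))
print('log outline',onz(c,200,205,110),onz(c,351,205,110))
E
```

```text
(np.float64(274.1135578217365), np.float64(196.2247299468964)) (np.float64(344.30457790642083), np.float64(195.7532446437305)) (np.float64(203.99636631465017), np.float64(196.69571933065188))
dog tops [ 678.22379817 -285.82208769   54.        ] [ 491.03421183 -272.63176721   54.        ]
bar end top [ 595.00488753 -333.39826851  161.9       ] [ 564.13777863 -331.59173418  162.        ]
log outline [ 657.08754966 -281.14981699  110.        ] [ 513.74456488 -269.28160775  110.        ]
```

>>> play_rows([
  [0,0,0,-1,0],
  [0,0,0,-1,0],
  [0,0,0,-0.8,0],
  [0,0,0,-0.5,0],
  [0,0,0,0,0],
])

```text
time_s: 9.8
position: [585.2, -284.8, 216.8]
eef_rot: [[-0.082, -0.997, -0.001], [-0.997, 0.082, 0.0], [-0.0, 0.001, -1.0]]
wrist_force: [-0.3, -0.1, -4.3]
grip_width: 23.9
```

>>> play_rows([
  [0,0,0,-0.2,0],
  [0,0,0,-0.1,0],
  [0,0,0,-0.1,0],
  [0,0,0,-0.1,0],
  [0,0,0,0,0],
])

```text
time_s: 10.42
position: [585.4, -284.8, 212.2]
eef_rot: [[-0.082, -0.997, -0.0], [-0.997, 0.082, 0.0], [-0.0, 0.0, -1.0]]
wrist_force: [-0.3, 0.0, -3.5]
grip_width: 23.9
```

>>> play_rows([
  [0,0,0,-0.05,0],
  [0,0,0,-0.05,0],
  [0,0,0,0,0],
])

```text
time_s: 10.8
position: [585.4, -284.8, 211.2]
eef_rot: [[-0.082, -0.997, -0.0], [-0.997, 0.082, 0.0], [-0.0, 0.0, -1.0]]
wrist_force: [0.2, 0.3, -3.1]
grip_width: 23.7
```

>>> play_rows([
  [0,0,0,-0.05,0],
  [0,0,0,-0.05,0],
  [0,0,0,0,0],
])

```text
time_s: 11.18
position: [585.4, -284.9, 210.9]
eef_rot: [[-0.082, -0.997, 0.001], [-0.997, 0.082, -0.0], [0.0, -0.001, -1.0]]
wrist_force: [-0.8, 0.2, -0.5]
grip_width: 23.7
```

>>> play_rows([
  [0,0,0,-0.05,0],
  [0,0,0,-0.02,0],
  [0,0,0,0,0],
  [0,0,0,0,0],
  [0,0,0,0,0],
])

```text
time_s: 11.8
position: [585.5, -285.1, 210.8]
eef_rot: [[-0.082, -0.997, 0.001], [-0.997, 0.082, -0.001], [0.001, -0.001, -1.0]]
wrist_force: [-1.5, 1.1, 5.6]
grip_width: 23.8
```

>>> play_rows([
  [0,0.01,0.1,-0.01,0],
  [0,0.01,0.1,0,0],
  [0,0.01,0.1,0,0],
  [0,0,0,0,0],
])

```text
time_s: 12.3
position: [585.7, -283.3, 210.9]
eef_rot: [[-0.082, -0.997, 0.001], [-0.997, 0.082, -0.003], [0.003, -0.002, -1.0]]
wrist_force: [-1.8, -2.5, 5.7]
grip_width: 23.8
```

```bash
python3 - <<'E'
from h import *
s=env.observe();print(s['time_s'],s['position'],s['wrist_force'],s['torque'])
E
```

```text
12.3 [ 585.74874529 -283.31504795  210.87002842] [-1.80242202 -2.51160339  5.70161857] [-1.14937882  0.89886336 -0.07073127]
```

>>> play_rows([
  [0,0.01,0.15,0,0],
  [0,0.01,0.15,-0.01,0],
  [0,0.01,0.15,-0.01,0],
  [0,0,0,0,0],
])

```text
time_s: 12.8
position: [586.2, -278.8, 210.9]
eef_rot: [[-0.082, -0.997, 0.002], [-0.997, 0.082, -0.003], [0.003, -0.002, -1.0]]
wrist_force: [-2.0, -2.1, 5.7]
grip_width: 23.9
```

>>> play_rows([
  [0,0.01,0.15,-0.01,0],
  [0,0.01,0.15,-0.01,0],
  [0,0.01,0.15,-0.01,0],
  [0,0,0,0,0],
])

```text
time_s: 13.3
position: [586.5, -274.3, 210.7]
eef_rot: [[-0.082, -0.997, 0.002], [-0.997, 0.082, -0.003], [0.003, -0.002, -1.0]]
wrist_force: [-2.3, -2.6, 6.2]
grip_width: 23.8
```

```bash
python3 - <<'E'
from h import *
s=env.observe();print(s['time_s'],s['position'],s['wrist_force'],s['torque'])
c=cam('wrist','pics/w5.png');d=cam('scene','pics/s5.png')
# bar end corners pixel expected: gauge pivot P at tcp+19 up, base 119.8 below; predicted u,v of -y end top edge centre vs theta
p=s['position']+np.array([0,0,19]);Y=np.array([.082,.997,0]);Z=np.array([0,0,1.])
for th in (0,.04,.08,.12,.16,.19,.22):
    y=Y*np.cos(th)-Z*np.sin(th); z=Z*np.cos(th)+Y*np.sin(th)
    print(th,[np.round(proj(c,p-z*107.8-y*50+np.array([x,0,0])),1) for x in(-16,16)])
a=np.hstack([cv2.resize(cv2.imread('pics/w5.png')[100:260,200:350],(450,480),interpolation=2),cv2.resize(cv2.imread('pics/s5.png')[140:236,165:235],(350,480),interpolation=2)])
cv2.imwrite('pics/c5.png',a)
E
```

```text
13.3 [ 586.52471678 -274.27285825  210.73124397] [-2.33514139 -2.58120346  6.1737334 ] [-1.01600132  0.90180926  0.00970078]
0 [array([296.3, 148.7]), array([253. , 152.3])]
0.04 [array([296.6, 143.1]), array([252.7, 146.8])]
0.08 [array([296.9, 137.5]), array([252.3, 141.3])]
0.12 [array([297.3, 131.9]), array([251.9, 135.8])]
0.16 [array([297.6, 126.3]), array([251.5, 130.2])]
0.19 [array([297.9, 122. ]), array([251.1, 126.1])]
0.22 [array([298.2, 117.8]), array([250.8, 121.9])]
```

View pics/c5.png

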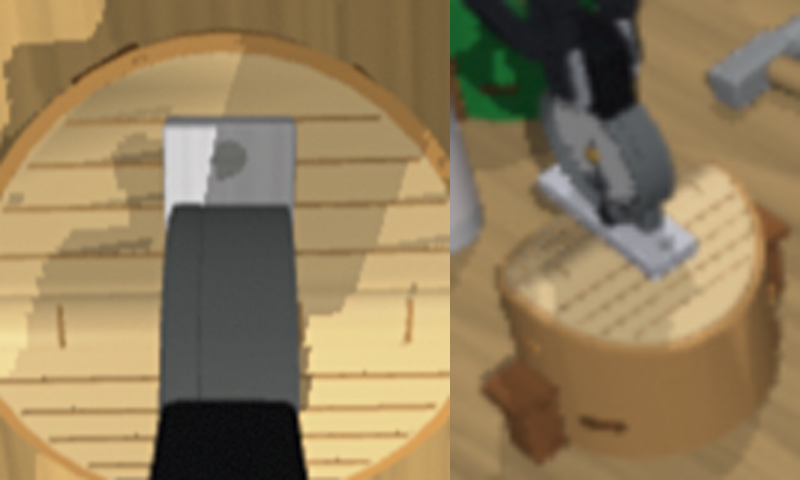

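>>> play_rows([
  [0,0.01,0.15,-0.01,0],
  [0,0.01,0.15,-0.01,0],
  [0,0.01,0.15,-0.02,0],
  [0,0.01,0.15,-0.02,0],
  [0,0,0,0,0],
])

```text
time_s: 14.02
position: [587.0, -268.2, 210.3]
eef_rot: [[-0.082, -0.997, 0.002], [-0.997, 0.082, -0.003], [0.003, -0.003, -1.0]]
wrist_force: [-1.9, -1.5, 7.1]
grip_width: 24.1
```

>>> play_rows([
  [0,0.01,0.15,-0.02,0],
  [0,0.01,0.15,-0.02,0],
  [0,0.01,0.15,-0.02,0],
  [0,0.01,0.1,-0.02,0],
  [0,0,0,0,0],
])

```text
time_s: 14.65
position: [587.5, -262.7, 209.7]
eef_rot: [[-0.082, -0.997, 0.003], [-0.997, 0.082, -0.003], [0.003, -0.003, -1.0]]
wrist_force: [-2.4, -1.0, 8.0]
grip_width: 23.8
```

>>> play_rows([
  [0,0,0,0,0],
  [0,0,0,0,0],
  [0,0,0,0,0],
  [0,0,0,0,0],
  [0,0,0,0,0],
])

```text
time_s: 15.28
position: [587.5, -262.7, 209.6]
eef_rot: [[-0.082, -0.997, 0.003], [-0.997, 0.082, -0.003], [0.003, -0.003, -1.0]]
wrist_force: [-2.6, -1.0, 7.6]
grip_width: 24.2
```

```bash
python3 - <<'E'
from h import *
s=env.observe();print(s['time_s'],s['position'],s['wrist_force'],s['torque'])
c=cam('wrist','pics/w6.png');d=cam('scene','pics/s6.png')
p=s['position']+np.array([0,0,19]);Y=np.array([.082,.997,0]);Z=np.array([0,0,1.])
for th in (0.1,.13,.16,.19,.22):
    y=Y*np.cos(th)-Z*np.sin(th); z=Z*np.cos(th)+Y*np.sin(th)
    print(th,[np.round(proj(c,p-z*107.8-y*50+np.array([x,0,0])),1) for x in(-16,16)])
g=c['img'].mean(2)
print('col grads',[(v,int(g[v,255:262].mean()),int(g[v,280:296].mean())) for v in range(115,140)])
a=np.hstack([cv2.resize(cv2.imread('pics/w6.png')[100:220,235:310],(375,600),interpolation=2),cv2.resize(cv2.imread('pics/s6.png')[150:210,180:222],(420,600),interpolation=2)])
cv2.imwrite('pics/c6.png',a)
E
```

```text
15.275 [ 587.47055106 -262.71123896  209.64717515] [-2.64024477 -0.99683642  7.55219422] [-0.78490685  1.09359674 -0.10346401]
0.1 [array([297.2, 134.7]), array([252.2, 138.5])]
0.13 [array([297.4, 130.5]), array([251.9, 134.4])]
0.16 [array([297.7, 126.2]), array([251.5, 130.2])]
0.19 [array([298., 122.]), array([251.2, 126. ])]
0.22 [array([298.3, 117.8]), array([250.9, 121.9])]
col grads [(115, 136, 131), (116, 137, 132), (117, 139, 133), (118, 141, 133), (119, 142, 134), (120, 142, 134), (121, 142, 135), (122, 142, 135), (123, 134, 127), (124, 118, 115), (125, 108, 108), (126, 111, 112), (127, 134, 126), (128, 169, 136), (129, 200, 135), (130, 212, 132), (131, 213, 132), (132, 212, 132), (133, 212, 132), (134, 212, 131), (135, 212, 129), (136, 212, 128), (137, 212, 127), (138, 212, 127), (139, 212, 127)]
```

View pics/c6.png

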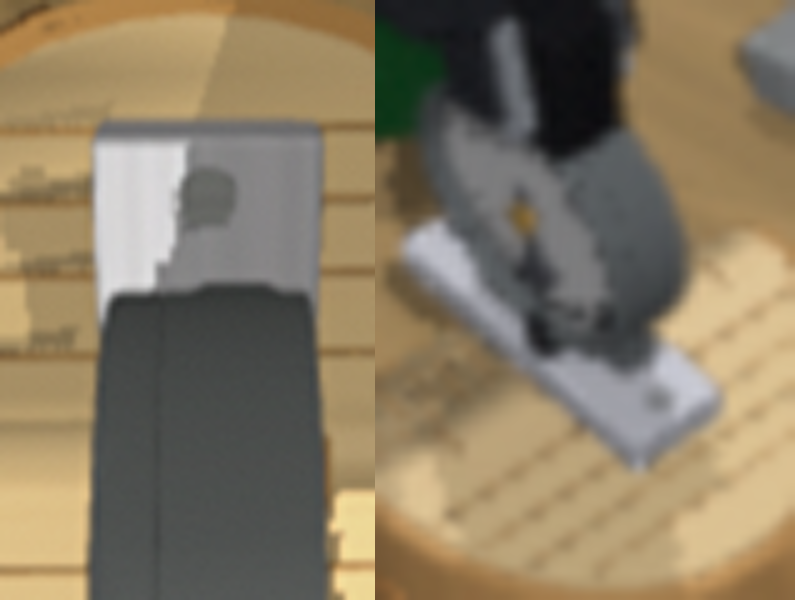

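```bash
python3 - <<'E'
from h import *
s=env.observe();d=cam('scene')
p=s['position']+np.array([0,0,19]);X=np.array([.997,-.082,0]);Y=np.array([.082,.997,0]);Z=np.array([0,0,1.])
px=lambda P:np.round([(q-o)*10+k for q,o,k in zip(proj(d,P),(180,150),(375,0))])
for th in (.13,.16,.19,.22):
    y=Y*np.cos(th)-Z*np.sin(th); z=Z*np.cos(th)+Y*np.sin(th); b=p-z*119.8
    L=[px(b+X*16+y*k+z*h) for k,h in((-50,12),(50,12),(-50,0),(50,0))]
    pv=b+z*58+X*13
    dr=lambda a,r:pv+r*(y*np.sin(a)-z*np.cos(a))
    print(th,'bar',L,np.degrees(np.arctan2(*(L[1]-L[0])[::-1])).round(1),'pivot',px(pv),'tip',px(dr(th,33.5)),'mark tip/outer',px(dr(.19,34)),px(dr(.19,45)))
a=d['img'][150:210,180:222][:,:,::-1]
a=cv2.resize(a[15:45,8:38],(600,600),interpolation=cv2.INTER_CUBIC)
cv2.imwrite('pics/c7.png',cv2.convertScaleAbs(a,alpha=1.6))
E
```

```text
0.13 bar [array([408., 250.]), array([643., 446.]), array([413., 279.]), array([646., 475.])] 39.8 pivot [518. 223.] tip [539. 317.] mark tip/outer [544. 322.] [552. 353.]
0.16 bar [array([401., 240.]), array([635., 443.]), array([404., 269.]), array([637., 471.])] 40.9 pivot [513. 220.] tip [534. 314.] mark tip/outer [537. 317.] [544. 347.]
0.19 bar [array([393., 230.]), array([628., 439.]), array([396., 258.]), array([629., 467.])] 41.6 pivot [509. 216.] tip [530. 310.] mark tip/outer [530. 311.] [537. 341.]
0.22 bar [array([385., 219.]), array([620., 436.]), array([387., 247.]), array([620., 462.])] 42.7 pivot [504. 212.] tip [525. 306.] mark tip/outer [523. 305.] [529. 335.]
```

View pics/c7.png

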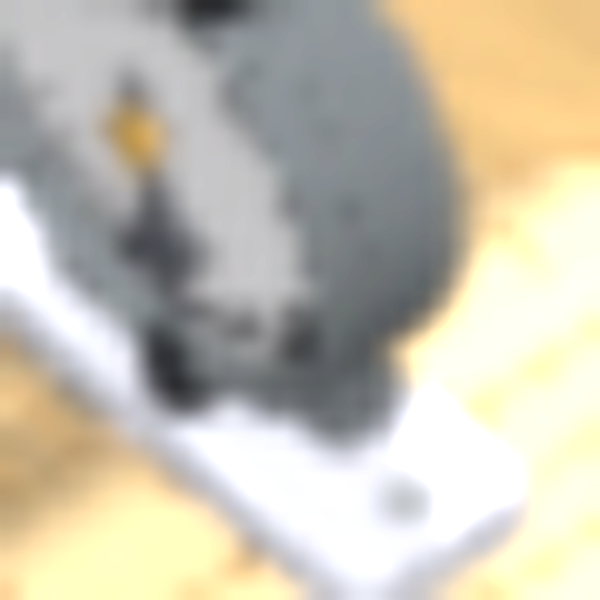

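```bash
python3 - <<'E'
from h import *
from scipy.optimize import least_squares
d=cam('scene'); s=env.observe()
def meas(fn,box):
    u0,v0,u1,v1=box; im=cv2.imread(fn)[v0:v1,u0:u1].astype(float)
    im=cv2.resize(im,None,fx=8,fy=8,interpolation=cv2.INTER_CUBIC)
    b,g,r=im[...,0],im[...,1],im[...,2]
    o=np.clip(r-b-35,0,None); yy,xx=np.mgrid[:o.shape[0],:o.shape[1]]
    # orange: largest blob
    def cen(w,m):
        w=w*m; return np.array([(w*xx).sum(),(w*yy).sum()])/w.sum()/8+[u0-.44,v0-.44]
    def blobs(m):
        n,l,st,c=cv2.connectedComponentsWithStats(m.astype(np.uint8)); return [(st[i,4],(c[i]/8+[u0-.44,v0-.44]).round(2)) for i in range(1,n) if st[i,4]>40]
    print(fn,'orange',blobs(o>0),'dark',blobs(im.mean(2)<45))
meas('pics/scene0.png',(275,207,296,230))
for f in('pics/s5.png','pics/s6.png'): meas(f,(184,162,206,188))
E
```

```text
pics/scene0.png orange [(np.int32(346), array([281.39, 214.02])), (np.int32(171), array([294.96, 224.08])), (np.int32(756), array([276.46, 228.16]))] dark [(np.int32(204), array([285.72, 206.98])), (np.int32(407), array([282.74, 225.26]))]
pics/s5.png orange [(np.int32(129), array([204.93, 162.31])), (np.int32(359), array([193.1 , 170.52])), (np.int32(229), array([184.18, 171.23])), (np.int32(2774), array([187.01, 184.75]))] dark [(np.int32(479), array([195.85, 162.25])), (np.int32(300), array([195.66, 182.41]))]
pics/s6.png orange [(np.int32(222), array([184.17, 170.17])), (np.int32(338), array([194.38, 171.38])), (np.int32(3157), array([187.08, 184.43]))] dark [(np.int32(1407), array([199.06, 163.05])), (np.int32(255), array([196.09, 182.96]))]
```

```bash
python3 - <<'E'
from h import *
from scipy.optimize import least_squares
d=cam('scene')
Z=np.array([0,0,1.])
def rel(P,yaw,th,m,r,e):
    X=np.array([np.cos(yaw),np.sin(yaw),0]);Y=np.array([-X[1],X[0],0])
    y=Y*np.cos(th)-Z*np.sin(th); z=Z*np.cos(th)+Y*np.sin(th)
    pv=P+z*58+X*15
    return np.subtract(proj(d,pv+X*e+r*(y*np.sin(m)-z*np.cos(m))),proj(d,pv))
P0=np.array([499,-46.5,18.]);P1=np.array([586,-283.,110])
M=[(1.35,11.24),(2.56,11.89),(1.71,11.58)]
for sg in(.015,.1):
  f=lambda q:np.concatenate([(rel(P0,-.09,0,q[0],q[1],q[2])-M[0])/.2,(rel(P1,-.082,q[3],q[0],q[1],q[2])-M[1])/.2,(rel(P1,-.082,q[4],q[0],q[1],q[2])-M[2])/.2,[(q[0]-.19)/sg,(q[1]-39)/3]])
  S=least_squares(f,[.19,39,0,.09,.18]);print(S.x.round(3),np.sqrt(np.diag(np.linalg.inv(S.jac.T@S.jac))).round(3),S.fun.round(2))
E
```

```text
[ 0.19  38.416  3.108  0.077  0.162] [0.015 0.959 0.696 0.032 0.028] [-0.15  0.24 -0.17  0.29  0.33 -0.49  0.02 -0.19]
[ 0.194 38.272  3.208  0.076  0.161] [0.055 2.311 1.607 0.036 0.029] [-0.13  0.24 -0.16  0.29  0.32 -0.48  0.04 -0.24]
```

>>> play_rows([
  [0,0.01,0.06,-0.01,0],
  [0,0,0.06,0,0],
  [0,0,0,0,0],
  [0,0,0,0,0],
  [0,0,0,0,0],
])

```text
time_s: 16.15
position: [587.6, -261.5, 209.5]
eef_rot: [[-0.082, -0.997, 0.002], [-0.997, 0.082, -0.003], [0.003, -0.003, -1.0]]
wrist_force: [-2.8, -1.4, 7.0]
grip_width: 23.8
```

>>> play_rows([
  [0,0,0,0,0],
  [0,0,0,0,0],
  [0,0,0,0,0],
  [0,0,0,0,0],
  [0,0,0,0,0],
])

```text
time_s: 16.77
position: [587.6, -261.5, 209.5]
eef_rot: [[-0.082, -0.997, 0.002], [-0.997, 0.082, -0.003], [0.003, -0.003, -1.0]]
wrist_force: [-1.9, -1.3, 6.9]
grip_width: 23.8
```

```bash
python3 - <<'E'
from h import *
s=env.observe();print(s['time_s'],s['position'],s['wrist_force'],s['grip_width'])
def edge(I): # side->top boundary of bar's -y end, sunlit columns
    g=I.astype(float).mean(2)[:,256:261].mean(1); dg=np.diff(g); w=np.clip(dg,0,None); return None,[(v,int(g[v])) for v in range(118,136)]
c=cam('wrist','pics/w7.png'); print(edge(c['img'])[1])
a=np.hstack([cv2.resize(c['img'][100:220,235:310,::-1],(375,600),interpolation=2),cv2.resize(cam('scene','pics/s7.png')['img'][150:210,180:222,::-1],(420,600),interpolation=2)])
cv2.imwrite('pics/c8.png',a)
E
```

```text
16.775 [ 587.55118317 -261.46865069  209.47276136] [-1.85318424 -1.34447339  6.90307448] 23.793631841460538
[(118, 143), (119, 144), (120, 145), (121, 144), (122, 127), (123, 110), (124, 108), (125, 120), (126, 152), (127, 186), (128, 207), (129, 213), (130, 213), (131, 213), (132, 213), (133, 213), (134, 213), (135, 214)]
```

View pics/c8.png

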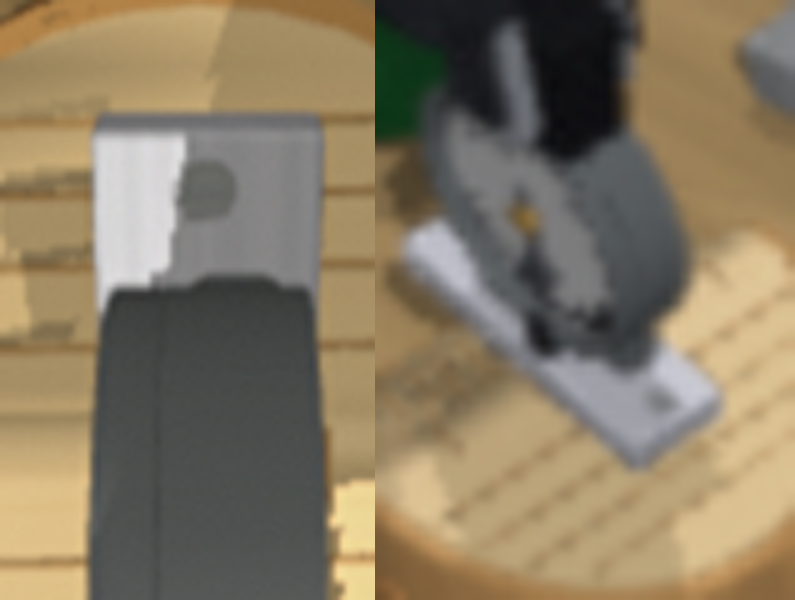

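The needle lines up with the tab in the scene view (tab near (540,335), pivot near (525,220)). The wrist view agrees with the intended roll of about 0.19 rad, and the force is steady, so I'm handing in.

```bash
python3 -c "
from station import env
print(env.job_done())"
```

```text
the job is handed in; nothing more can be done
None
```

I picked the gauge up by its grip at 20 N, with the jaws closing along the dial normal. I set it down level across the middle of the ridge with a soft touch of about 4 N. I then moved the grip about 23.5 mm toward the gauge's +y, so the base rolled on the ridge while the grip pivoted between the pads. I handed it in at about 17 s, still gripped.

**Last checks:**
- **Contact:** the push on the ridge is about 11 N and steady. The gauge is still between the pads (opening 23.8 mm).
- **Mark:** I measured the tab at about 0.19 rad from the wrist view.
- **Roll:** the grip's travel gives about 0.197 rad and the wrist view about 0.19 rad. The coarser scene view disagreed mildly. It read 0.162 ± 0.028 just before the last 0.01 rad step, so about 0.17 now. All three are within the 0.035 rad tolerance of the mark.
- **Position:** from the measured poses, the base middle is within a few millimetres of the ridge middle, and its yaw is within a few degrees of the ridge.
- **Other objects:** the arm path kept clear of them and I saw no sign of contact, but I did not re-measure their positions at the end.

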